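# Gauge the depth of a biscuit-fired cup

### The arm

A 6-joint arm with a two-finger parallel gripper is mounted at the origin on the work surface. World frame = base frame: x ahead of the robot, y to its left, z up, the work surface at z = 0. Lengths are in m, angles in degrees, forces in N, time in s.
With the tool pointing down it reaches from about 0.4 to 0.825 m from the base axis. Payload 7 kg.
Tool frame: the origin (TCP) lies midway between the tips of the shut fingers; the grasp point (between the pads) lies 19 mm behind it (r.grip_point_offset is the z of the grasp point in the tool frame, in m); z points along the fingers, y is the line along which they close (so a half turn about z gives the same grasp; the last joint's range is limited). The gripper opens to 88 mm and grips with 3 to 60 N. Pads are 19 mm wide; open, the fingers measure 130 mm over their backs; the gripper's body (78 mm by 193 mm) begins 47 mm behind the grasp point.
Start: joints at [86.064, 20.546, 0.682, 0, -70.136, -16.507], TCP at [0.236, 0.632, 0.227] pointing down, gripper open.
Joint ranges: [-176.03, 176.03], [-82.01, 121.73], [-58.28, 71.71], [-173.87, 95.51], [-174.79, -0.11], [-173.66, 173.66]. Speed limits (degrees/s): [136.94, 136.94, 172.46, 180, 180, 180].

### API

Orientations are given as [roll, pitch, yaw] about the fixed x, y, z axes, in that order (R = Rz(yaw) Ry(pitch) Rx(roll)).
In Python, from plant import r, viewer, recognise, outline_of, pinpoint gives the robot as it stands.
- The arm moves only by the tool move_arm, never from a script. Its argument "targets" is a list of rows, each a list of 2 entries, a list of its own where there are three numbers: the shift along the tool's x, y, z in cm, then the turn, a rotation vector about the tool's x, y, z in rad. A call has 1 to 5 rows; each row is the pose to reach, as a shift and turn from the pose commanded when the call began, along the tool's axes at that moment; what a row does not reach only later rows make up. A row lasts 1/8 s, in which the tool goes at most 62.5 mm and 10.7 degrees, less where a joint would pass 70% of its speed; a pose out of reach is approached as far as the arm can. A call with a gripper value outside its range is refused whole. "jaw" is the finger opening in cm, from 0 to 8.76, set as the call begins (left out, the last holds). The fingers move at their own pace and stop on an object; "squeeze" is the grip in N (left out, the last holds). Time passes only in rows, so rows that repeat a pose let the fingers close. It gives the time, the measured TCP pose, the force, the opening and the grip force at its end, in the units of the state.
- r.get_state(): the state, without advancing time (a new reading comes with each control period).
- viewer.capture(name): name is "side" or "top"; returns a dict with "image" (480x640x3 uint8, blue, green, red), "intrinsics" (3x3 intrinsics, pixels), "D" ([k1, k2, p1, p2, k3] as OpenCV has them; the pictures are not rectified), "camera_from_world" (4x4, takes a point from world to camera coordinates). Camera axes: x right, y up, looking along -z (the intrinsics and any distortion apply to the point x, -y, -z); pixel columns grow to the right and rows downward; lengths in m; the calibration is good to about 2 mm. A picture is of the moment at which its call begins. There is no depth.
- r.close_job(): hands the job in; it is judged then, once.
Trained networks look in the newest picture that a camera, given by its name, has taken for a name from the list of things; names that differ only in an ending like _2 or _b are one class to them, and where a whole thing is asked for, a point or a joint stands for the part that bears it (a point fixed in the world has none). Each returns a list of dicts, best first, with "score" (0 to 1); they miss things now and then, are a little off and sometimes report something else, mostly with a low value. They report only what shows in the picture. A call takes as long as a camera call.
- recognise(label, camera): "box" ([left, top, right, bottom] in pixels, round what is visible of it).
- outline_of(label, camera): "mask" (480x640 bool, what is visible of it) and "box" ([left, top, right, bottom] in pixels, round what is visible of it).
- pinpoint(label, camera): "location" ([row, column] in pixels: a listed point, or the origin of a listed thing).
The state is a dict: "time_s": time; "joints": joint angles; "qd": joint speeds; "joint_torque": joint torques, N m; "tcp_pos": TCP position; "eef_rot": TCP orientation; "contact_force": force on the tool from outside, world axes, zero at the start; "moment": the same for the moment, N m; "gripper_width": finger opening in m; "gripper_force": force on a finger pad.
Only numpy, scipy, OpenCV 4.12 (cv2) and the standard library are available. Lean on these libraries where they do the work, as an engineer would, in place of code of your own. Each camera call takes 0.05 s, during which the arm holds its last target. There are 200 camera calls.

### The job

Stand the terracotta cup upright in the square pocket of the wooden jig, then set the pale wooden guide cap squarely on its rim with the brass tube up, and let go of each. Then take the gauge rod out of its block, push it tip first down the brass tube until its brass collar stops on the tube, draw it fully out again, and finish holding it upright in the air with its tip level with the red pointer on the stand, within about 2 cm of the pointer's point but touching nothing, keeping hold of the rod. Leave the cap and cup in place and do not shift the pointer or disturb the vase, the bowl or the brush.

Things in the scene. Friction and masses are not known exactly. Their poses are not given: they have to be found in the camera images.
- pocket (a point): Centre of the floor of the jig's pocket. The jig is a fixed light wooden board 110 x 110 x 10 mm with four dark strips 6 mm high and 12 mm wide that frame a square pocket 65 x 65 mm, open above. Its floor is 10 mm above the table; x and y run along its sides, z up.
- cup_mid (a point): Loose plain terracotta cup, round, outside diameter 60 mm, 60 mm high, wall 5 mm, floor 6 mm thick, bevelled foot; about 0.15 kg, stands mouth up. This point is on its axis, half-way up (30 mm above its underside). z up.
- cap_grip (a point): Loose guide cap, 0.13 kg: wooden disc 74 mm wide, 6 thick; under it a plug 44 wide, 8 deep (goes loosely into the cup's 50 mm mouth); on it a brass tube 26 wide, 44 high, 16 mm bore right through. Stands on its plug. This point: on the axis, 26 mm above the disc's top, 40 above the plug's underside, 18 below the tube's top; grip here. z up. Once on the cup it is 62 mm above cup_mid.
- rod_grip (a point): Loose gauge rod, 0.12 kg, upright: from below, steel probe 10 mm across, 100 long, tapered red-banded tip; brass collar 22 across, 8 thick; black round handle 16 across, 58 long. This point: on the axis in the handle, 35 mm above the collar's underside, 135 above the tip; grip here. z up the rod. With the collar on the tube it is 53 mm above cap_grip and the tip stays 4 mm off the cup's floor.
- rack: Fixed wooden block, 60 x 60 mm, 104 mm high, with a 16 mm hole in the middle of its top in which the gauge rod hangs by its collar. Origin under its centre.
- rod_tip (a point): Lower end of the gauge rod, on its axis.
- pointer_tip (a point): Point of the red pointer (5 to 8 mm thick, tapered), 60 mm out from the axis of the stand's post. Its height is set differently each time (110 to 170 mm above the table) and must not be shifted. x runs from the point back towards the post, z up.
- stand: Fixed reading stand: dark steel foot 70 x 80 x 14 mm, steel post 12 mm across, top 196 mm above the table, with a grey carriage 22 x 24 x 20 mm that carries the red pointer, which points along -x. Origin under its centre.
- vase: Bystander: closed terracotta vase, 76 mm wide, 108 mm high; origin under its centre.
- bowl: Bystander: blue bowl, 110 mm wide, 50 mm high; origin under its centre.
- brush: Bystander: brush 170 mm long lying flat; origin under its middle, lies along its x.

How it is judged (in metres and radians):
On the way, in this order (a step that is already met when the one before it is completed fails the run):
1. the cup stands upright on the floor of the jig's pocket, let go (z of cup_mid in the frame of pocket between 0.027 and 0.033 m and horizontal distance between cup_mid and pocket below 0.006 m and angle between cup_mid's own z axis and vertical below 0.07 rad and contact force between the fingers and cup below 0.1 N), for 0.2 s.
2. the guide cap sits squarely on the cup's rim, let go (z of cup_mid in the frame of pocket between 0.027 and 0.033 m and horizontal distance between cup_mid and pocket below 0.006 m and angle between each of cup_mid, cap_grip's own z axis and vertical below 0.07 rad and z of cap_grip in the frame of cup_mid between 0.059 and 0.065 m and horizontal distance between cap_grip and cup_mid below 0.006 m and contact force between the fingers and cap below 0.1 N), for 0.2 s.
3. the held rod is down the tube with its collar stopped on the tube (z of cup_mid in the frame of pocket between 0.027 and 0.033 m and horizontal distance between cup_mid and pocket below 0.006 m and angle between each of cup_mid, cap_grip's own z axis and vertical below 0.07 rad and z of cap_grip in the frame of cup_mid between 0.059 and 0.065 m and horizontal distance between cap_grip and cup_mid below 0.006 m and contact force between the fingers and rod above 1 N and z of rod_grip in the frame of cap_grip between 0.05 and 0.0555 m and horizontal distance between rod_grip and cap_grip below 0.01 m and contact force between rod and cap above 0.5 N), for 0.1 s.
4. the held rod is drawn fully out of the tube (z of cup_mid in the frame of pocket between 0.027 and 0.033 m and horizontal distance between cup_mid and pocket below 0.006 m and angle between each of cup_mid, cap_grip's own z axis and vertical below 0.07 rad and z of cap_grip in the frame of cup_mid between 0.059 and 0.065 m and horizontal distance between cap_grip and cup_mid below 0.006 m and contact force between the fingers and rod above 1 N and z of rod_tip in the frame of cap_grip above 0.02 m), for 0.1 s.
At the end, for the whole second after the job is handed in: Rod held still by the fingers alone, upright within 7 deg, tip level with the pointer's point within 7 mm and within 30 mm of it sideways, touching nothing; cup in the pocket and cap on the cup, each let go, centred within 6 mm, fully down within 3 mm, tilt under 4 deg (all of step 2 and contact force between the fingers and rod above 1 N and angle between rod_tip's own z axis and vertical below 0.12 rad and horizontal distance between rod_tip and pointer_tip below 0.03 m and z of rod_tip in the frame of pointer_tip between -0.007 and 0.007 m and contact force between rod and stand below 0.1 N and contact force between rod and cap below 0.1 N and contact force between each of rod, the fingers and cup below 0.1 N and contact force between rod and jig below 0.1 N and contact force between rod and rack below 0.1 N and linear speed of rod below 0.03 m/s); the arm keeps its last pose, push and grip.
It fails at once if the vase is disturbed (moved over 25 mm) (distance of vase from where it was at the start of the episode above 0.025 m).
It fails at once if the bowl is disturbed (moved over 25 mm) (distance of bowl from where it was at the start of the episode above 0.025 m).
It fails at once if the brush is disturbed (moved over 25 mm) (distance of brush from where it was at the start of the episode above 0.025 m).
It fails at once if the red pointer is shifted (over 6 mm) (distance of pointer_tip from where it was at the start of the episode above 0.006 m).
It also fails if it takes over 72 s, if anything falls off the work surface, if the arm or the gripper's body presses on something with over 40 N, if the wrist force passes 120 N, or if a joint passes its speed limit or range.

## Working session

There is one attempt and no reset: what is moved stays moved. The work goes in short steps, Python scripts to look and compute and a tool call to move; the robot and the scene stay as the last step left them, time stands still between calls to the robot, and variables do not carry over. Pictures are saved under pics/ and viewed, at most 10 in all, crops included, and the job is handed in when it is done.

Besides the shell and the picture viewer there is one more tool, called as name([rows], argument=value, ...), one row to a line, values as JSON. move_arm: Moves the arm, as the interface text tells. Its arguments: {"type":"object","properties":{"targets":{"type":"array","items":{"type":"array"}},"jaw":{"type":"number"},"squeeze":{"type":"number"}},"required":["targets"]}

```bash
mkdir -p pics; cat > h.py <<'E'
import numpy as np, cv2
from scipy.spatial.transform import Rotation as R
from scipy.optimize import least_squares
from plant import r, viewer, recognise, outline_of, pinpoint
def cap(n): 
    return viewer.capture(n)
def proj(c,P):
    P=np.atleast_2d(P); M=np.array(c["camera_from_world"]); X=P@M[:3,:3].T+M[:3,3]
    X=X*[1,-1,-1]
    return cv2.projectPoints(X.astype(float),np.zeros(3),np.zeros(3),np.array(c["intrinsics"],float),np.array(c["D"],float))[0][:,0]
def ray(c,uv):
    u=cv2.undistortPoints(np.array([[uv]],float),np.array(c["intrinsics"],float),np.array(c["D"],float))[0,0]
    M=np.array(c["camera_from_world"]); d=M[:3,:3].T@np.array([u[0],-u[1],-1]); o=-M[:3,:3].T@M[:3,3]
    return o,d/np.linalg.norm(d)
def onz(c,uv,z):
    o,d=ray(c,uv); return o+d*(z-o[2])/d[2]
def tri(cs,uvs):
    A=np.zeros((3,3));b=np.zeros(3)
    for c,uv in zip(cs,uvs):
        o,d=ray(c,uv);Pm=np.eye(3)-np.outer(d,d);A+=Pm;b+=Pm@o
    p=np.linalg.solve(A,b)
    return p,[np.round(np.linalg.norm(proj(c,p)[0]-uv),1) for c,uv in zip(cs,uvs)]
E
cat > a.py <<'E'
from h import *
cs={n:cap(n) for n in("side","top")}
for n in cs: cv2.imwrite(f"pics/{n}0.png",cs[n]["image"])
for l in "pocket cup_mid cap_grip rod_grip rod_tip pointer_tip rack stand vase bowl brush".split():
    uv={}
    for n in cs:
        q=pinpoint(l,n)
        if q: uv[n]=q[0]["location"][::-1]; print(l,n,np.round(uv[n],1),round(q[0]["score"],2),len(q))
    if len(uv)==2: p,e=tri([cs[n] for n in uv],list(uv.values())); print("   ",np.round(p,4),e)
s=r.get_state(); print(s["tcp_pos"],s["eef_rot"],s["time_s"],r.grip_point_offset)
for n in cs: o,d=ray(cs[n],[320,240]); print(n,np.round(o,2),np.round(d,2))
E
python3 a.py
```

```text
pocket side [291.  292.7] 0.97 1
pocket top [333.9 276.7] 0.79 1
    [ 0.5223 -0.0277  0.0085] [np.float64(0.2), np.float64(0.2)]
cup_mid side [277. 343.] 0.92 1
cup_mid top [406.3 319.2] 0.59 1
    [ 0.424  -0.2049  0.0249] [np.float64(1.8), np.float64(1.5)]
cap_grip side [227.7 227.6] 0.91 1
cap_grip top [217.3 307.5] 0.94 1
    [0.4453 0.2521 0.0517] [np.float64(1.0), np.float64(1.1)]
rod_grip side [306.3 195.1] 0.49 1
rod_grip top [235.2 219.9] 0.53 1
    [0.6485 0.1996 0.1389] [np.float64(0.9), np.float64(1.0)]
rod_tip top [232.8 221.3] 0.7 1
pointer_tip side [344.9 285.2] 0.7 1
pointer_tip top [417.5 255.8] 0.53 1
    [ 0.572  -0.2141  0.1414] [np.float64(0.5), np.float64(0.4)]
rack top [238.  225.9] 0.89 1
stand side [362.4 328.1] 0.91 1
stand top [400.7 233.7] 0.73 2
    [ 0.6307 -0.1943 -0.0028] [np.float64(0.2), np.float64(0.2)]
vase side [388.4 277.5] 0.57 1
vase top [336.  177.5] 0.95 1
    [ 0.7748 -0.0343 -0.0038] [np.float64(1.7), np.float64(1.7)]
bowl side [213.2 214. ] 0.97 1
bowl top [492.8 296.1] 0.73 2
    [ 0.3963 -0.2973  0.3909] [np.float64(59.5), np.float64(51.7)]
brush side [334.1 419.9] 0.59 1
brush top [491.7 296.6] 0.94 1
    [ 0.471  -0.4189 -0.0017] [np.float64(2.1), np.float64(1.6)]
[0.23576707 0.63247616 0.22656256] [ 1.79999893e+02 -4.15847117e-04 -2.04429765e+01] 1.2 -0.0188
side [ 0.14 -1.12  0.85] [ 0.33  0.79 -0.51]
top [0.53 0.   1.54] [ 0.05  0.   -1.  ]
```

View pics/side0.png

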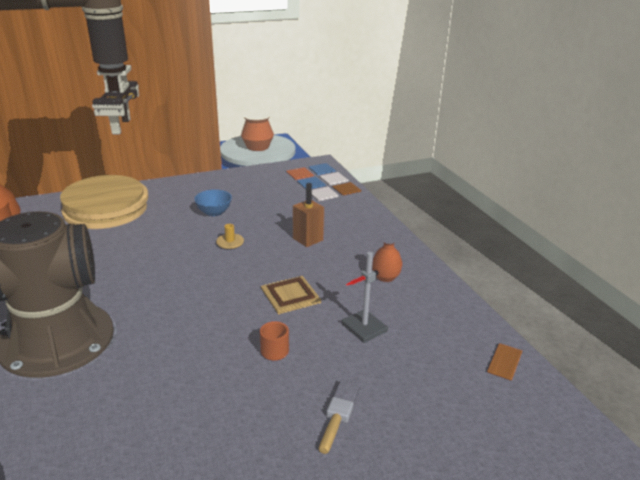

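View pics/top0.png

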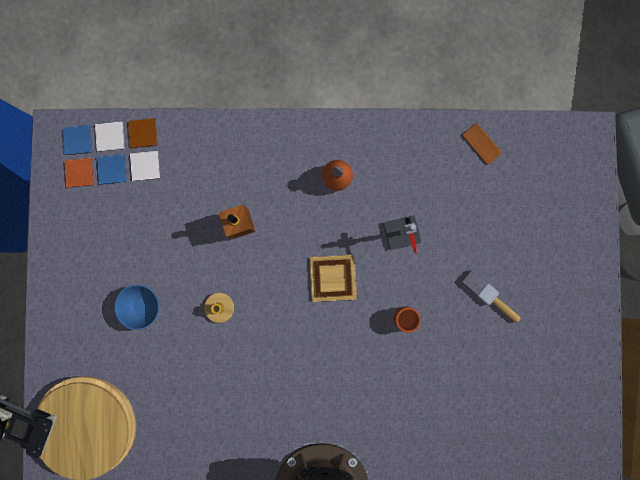

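The side view shows an upright cup (275,340), the jig (291,293), the cap (230,235), the rod in its block (308,220), the pointer tip (346,284) and the vase behind the stand. The top view agrees: bowl (136,308), cap (219,308), jig (333,277), cup (407,320), pointer (415,250). Next I'll refine these with silhouette fits.

```bash
cat >> h.py <<'E'
t=np.linspace(0,2*np.pi,48,endpoint=False)
def cyl(*rz): return [np.vstack([np.c_[a*np.cos(t),a*np.sin(t),0*t+z] for a,z in seg]) for seg in rz]
CUP=cyl([(.027,-.03),(.03,-.027),(.03,.03)])
CAP=cyl([(.037,-.032),(.037,-.026)],[(.022,-.04),(.022,-.032)],[(.013,-.026),(.013,.018)])
ROD=cyl([(.005,-.115),(.005,-.035)],[(.011,-.035),(.011,-.027)],[(.008,-.027),(.008,.023)])
RODUP=ROD[1:]
def feat(m):
    m=np.asarray(m); ys,xs=np.nonzero(m>0.05); return m
def render(c,parts,p,S=8,off=(0,0),tilt=None):
    im=np.zeros((480,640),np.uint8); pts=[proj(c,(q if tilt is None else q@tilt.T)+p) for q in parts]
    for q in pts: cv2.fillConvexPoly(im,np.round((cv2.convexHull(q.astype(np.float32)))*16).astype(np.int32),1,shift=4)
    return im
def stats(m):
    ys,xs=np.nonzero(m); return np.array([xs.mean(),ys.mean()])
def fit(cs,masks,parts,p0,fz=None):
    # centroid match over both cameras
    p0=np.array(p0,float)
    def f(q):
        p=np.array([q[0],q[1],fz if fz is not None else q[2]]); return np.concatenate([stats(render(cs[n],parts,p))-stats(masks[n]) for n in masks])
    q0=p0 if fz is None else p0[:2]
    s=least_squares(f,q0,diff_step=.01,x_scale=.01); return s.x,np.round(s.fun,2)
def mask(l,n):
    q=outline_of(l,n); return q[0]["mask"] if q else None
E
cat > b.py <<'E'
from h import *
cs={n:cap(n) for n in("side","top")}
for l,P,p0,z in [("cup_mid",CUP,[.424,-.205],.03),("cap_grip",CAP,[.4453,.2521],.04),("rod_grip",RODUP,[.6485,.1996],.139)]:
    ms={n:mask(l,n) for n in cs}; ms={n:m for n,m in ms.items() if m is not None}
    x,e=fit(cs,ms,P,p0,z); p=np.r_[x,z]
    iou=[round((render(cs[n],P,p)>0)[ms[n]].sum()/((render(cs[n],P,p)>0)|ms[n]).sum(),2) for n in ms]
    print(l,np.round(p,4),e,iou,list(ms))
    for n in ms: x,e=fit(cs,{n:ms[n]},P,p0,z); print("  ",n,np.round(x,4))
# pocket: dark strips
for n,(u,v) in {"side":(291,293),"top":(333,277)}.items():
    im=cs[n]["image"]; h=35; g=im[v-h:v+h,u-h:u+h].astype(int)
    m=((g[...,2]-g[...,0]>10)&(g[...,2]<115)).astype(np.uint8)
    k,lab,st,ce=cv2.connectedComponentsWithStats(m); i=1+np.argmax(st[1:,4]); big=(lab==i).astype(np.uint8)
    c,_=cv2.findContours(big,cv2.RETR_CCOMP,cv2.CHAIN_APPROX_NONE); 
    a=np.zeros_like(big); c0=max(c,key=cv2.contourArea); cv2.drawContours(a,[c0],-1,1,-1)
    ctr=stats(a)+[u-h,v-h]; print("strips",n,st[i,4],a.sum(),np.round(ctr,2),np.round(onz(cs[n],ctr,.014),4), np.round(onz(cs[n],ctr,.016),4))
    ov=cv2.resize(np.hstack([g.astype(np.uint8),np.dstack([a*200,big*255,big*0])]),None,fx=4,fy=4,interpolation=0); cv2.imwrite(f"pics/j_{n}.png",ov)
E
python3 b.py; python3 -c "
import cv2,numpy as np
cv2.imwrite('pics/j.png',np.vstack([cv2.imread('pics/j_side.png'),cv2.imread('pics/j_top.png')]))"
```

```text
cup_mid [ 0.4229 -0.2017  0.03  ] [0.05 0.03 0.03 0.14] [np.float64(0.9), np.float64(0.88)] ['side', 'top']
   side [ 0.4228 -0.2015]
   top [ 0.4231 -0.2017]
cap_grip [0.4461 0.2548 0.04  ] [ 0.37  0.1  -0.11  0.3 ] [np.float64(0.91), np.float64(0.93)] ['side', 'top']
   side [0.4456 0.2562]
   top [0.447  0.2544]
rod_grip [0.6533 0.2051 0.139 ] [-0.06 -0.04] [np.float64(0.84)] ['top']
   top [0.6533 0.2051]
strips side 409 839 [290.   291.26] [ 0.5191 -0.0283  0.014 ] [ 0.5181 -0.031   0.016 ]
strips top 742 1386 [331.99 277.94] [ 0.5197 -0.0231  0.014 ] [ 0.5197 -0.0231  0.016 ]
```

View pics/j.png

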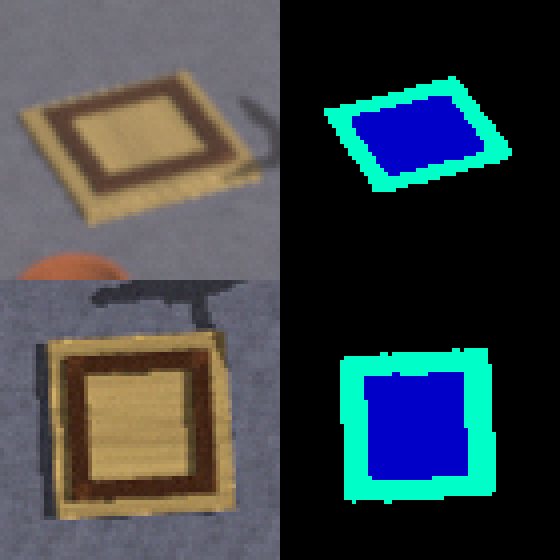

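The crop confirms a clean segmentation of the jig strips, with the jig centred near (0.520,-0.025). Now I'll move over the cup.

move_arm([
  [[4.4,4.1,0],[0,0,-0.0714]],
  [[8.8,8.2,0],[0,0,-0.1428]],
  [[13.2,12.3,0],[0,0,-0.2142]],
  [[17.6,16.4,0],[0,0,-0.2856]],
  [[22,20.5,0],[0,0,-0.357]],
], jaw=8.7, squeeze=15)

```text
time_s: 2.22
tcp_pos: [0.3709, 0.3618, 0.2269]
eef_rot: [-180.0, -0.0, 0.2]
contact_force: [0.8, 0.6, 0.3]
gripper_width: 0.0874
gripper_force: 0.0
```

move_arm([
  [[2.7,5.4,0],[0,0,0]],
  [[5.4,10.8,0],[0,0,0]],
  [[8.1,16.2,0],[0,0,0]],
  [[11,21.4,0],[0,0,0]],
  [[11,21.4,0],[0,0,0]],
])

```text
time_s: 2.85
tcp_pos: [0.4815, 0.1462, 0.2266]
eef_rot: [180.0, -0.0, -0.3]
contact_force: [-0.8, -0.2, 0.2]
gripper_width: 0.0867
gripper_force: 0.0
```

move_arm([
  [[-1,6,0],[0,0,0]],
  [[-2,12,0],[0,0,0]],
  [[-3,18,0],[0,0,0]],
  [[-4,24,1],[0,0,0]],
  [[-5,30,2],[0,0,0]],
])

```text
time_s: 3.48
tcp_pos: [0.4302, -0.1515, 0.2069]
eef_rot: [-180.0, -0.1, 0.1]
contact_force: [1.5, 0.9, 0.8]
gripper_width: 0.0872
gripper_force: 0.0
```

move_arm([
  [[-0.8,4.9,4],[0,0,0]],
  [[-0.8,4.9,10],[0,0,0]],
  [[-0.8,4.9,10],[0,0,0]],
  [[-0.8,4.9,10],[0,0,0]],
])

```text
time_s: 3.98
tcp_pos: [0.4239, -0.1991, 0.1083]
eef_rot: [180.0, -0.1, 0.1]
contact_force: [0.7, 0.4, 0.7]
gripper_width: 0.0867
gripper_force: 0.0
```

```bash
python3 - <<'E'
from h import *
s=r.get_state(); print(np.round(s["tcp_pos"],4),np.round(s["eef_rot"],2),s["time_s"])
E
```

```text
[ 0.4239 -0.1991  0.1083] [ 1.7995e+02 -8.0000e-02  1.1000e-01] 3.975
```

move_arm([
  [[-0.1,0.26,4.5],[0,0,0]],
  [[-0.1,0.26,8.6],[0,0,0]],
  [[-0.1,0.26,8.6],[0,0,0]],
])

```text
time_s: 4.35
tcp_pos: [0.4216, -0.2013, 0.0207]
eef_rot: [180.0, 0.1, 0.1]
contact_force: [-0.1, -0.4, 0.2]
gripper_width: 0.087
gripper_force: 0.0
```

move_arm([
  [[0,0,0],[0,0,0]],
  [[0,0,0],[0,0,0]],
  [[0,0,0],[0,0,0]],
  [[0,0,0],[0,0,0]],
  [[0,0,0],[0,0,0]],
], jaw=5, squeeze=10)

```text
time_s: 4.97
tcp_pos: [0.4224, -0.2022, 0.0218]
eef_rot: [180.0, -0.1, 0.0]
contact_force: [-1.0, 2.2, 9.7]
gripper_width: 0.0597
gripper_force: 10.0
```

```bash
python3 - <<'E'
from h import *
s=r.get_state(); print(np.round(s["tcp_pos"],4),np.round(s["eef_rot"],2),s["time_s"],s["joints"],s["gripper_force"])
E
```

```text
[ 0.4224 -0.2022  0.0218] [ 1.7998e+02 -1.2000e-01  3.0000e-02] 4.975 [-1.38482096e+00  1.53730044e+01 -3.94914115e+01  2.57879675e-02
 -3.50182694e+01  9.13930356e+01] 10.001172262709588
```

move_arm([
  [[0,0,0],[0,0,0]],
  [[0,0,0],[0,0,0]],
  [[0,0,0],[0,0,0.17]],
  [[0,0,0],[0,0,0.34]],
  [[0,0,0],[0,0,0.51]],
], jaw=8.7)

```text
time_s: 5.6
tcp_pos: [0.4213, -0.2021, 0.0205]
eef_rot: [180.0, 0.0, -29.5]
contact_force: [0.4, 1.0, 0.6]
gripper_width: 0.0867
gripper_force: 0.0
```

move_arm([
  [[0,0,0],[0,0,0.18]],
  [[0,0,0],[0,0,0.36]],
  [[0,0,0],[0,0,0.54]],
  [[0,0,0],[0,0,0.72]],
  [[0,0,0],[0,0,0.9]],
])

```text
time_s: 6.22
tcp_pos: [0.4212, -0.2021, 0.0204]
eef_rot: [180.0, 0.0, -81.1]
contact_force: [0.8, -0.3, 0.6]
gripper_width: 0.0871
gripper_force: 0.0
```

move_arm([
  [[0,0,0],[0,0,0.16]],
  [[0,0,0],[0,0,0.16]],
])

```text
time_s: 6.48
tcp_pos: [0.4213, -0.2021, 0.0204]
eef_rot: [180.0, 0.0, -89.9]
contact_force: [-0.3, -1.1, -0.6]
gripper_width: 0.0873
gripper_force: 0.0
```

move_arm([
  [[0,0,0],[0,0,0]],
  [[0,0,0],[0,0,0]],
  [[0,0,0],[0,0,0]],
  [[0,0,0],[0,0,0]],
], jaw=5, squeeze=15)

```text
time_s: 6.98
tcp_pos: [0.4216, -0.2021, 0.0206]
eef_rot: [-180.0, -0.0, -89.9]
contact_force: [0.9, -1.2, -0.2]
gripper_width: 0.0602
gripper_force: 15.0
```

```bash
python3 - <<'E'
from h import *
for i in range(3):
    c=cap("top"); s=r.get_state(); print(np.round(s["tcp_pos"],4),np.round(s["eef_rot"],2),s["time_s"],s["gripper_force"],s["contact_force"])
E
```

```text
[ 0.4216 -0.2021  0.0206] [-179.98   -0.    -89.92] 7.025 14.999755332246423 [ 0.29151695 -0.49259819  0.05586648]
[ 0.4216 -0.2021  0.0206] [-179.99   -0.    -89.92] 7.075 14.99981777742505 [ 1.01934458 -0.40798103  0.28748815]
[ 0.4215 -0.2021  0.0206] [-179.99   -0.    -89.93] 7.125 14.999832306057215 [ 0.69636644 -0.18302662 -0.16754562]
```

```bash
cat > j.py <<'E'
from h import *
cs={n:cap(n) for n in("side","top")}
b=np.array([[x,y] for x in(-1,1) for y in(-1,1)])
def parts(yaw):
    Rz=R.from_euler('z',yaw).as_matrix(); h=.055; k=.0445
    return [np.vstack([np.c_[b*h,[0]*4],np.c_[b*h,[.01]*4]])@Rz.T, np.vstack([np.c_[b*k,[.01]*4],np.c_[b*k,[.016]*4]])@Rz.T]
ms={}
for n,(u,v) in {"side":(291,293),"top":(333,277)}.items():
    im=cv2.imread(f"pics/{n}0.png").astype(int); m=np.zeros((480,640),np.uint8); w=32
    m[v-w:v+w,u-w:u+w]=(im[...,2]-im[...,0]>18)[v-w:v+w,u-w:u+w]
    m[v+29 if n=="side" else 479:]=0
    k,lab,st,ce=cv2.connectedComponentsWithStats(m); i=1+np.argmax(st[1:,4]); m=(lab==i).astype(np.uint8)
    ms[n]=cv2.morphologyEx(m,cv2.MORPH_CLOSE,np.ones((5,5)))>0
def cost(q,ns):
    return sum(((render(cs[n],parts(q[2]),np.r_[q[:2],0])>0)^ms[n]).sum() for n in ns)
from scipy.optimize import minimize
for ns in (["side"],["top"],["side","top"]):
    best=None
    for yw in np.arange(-.12,.13,.04):
        f=minimize(cost,[.520,-.025,yw],args=(ns,),method="Nelder-Mead",options=dict(initial_simplex=np.array([.520,-.025,yw])+np.vstack([[0]*3,np.diag([.006,.006,.05])])))
        if best is None or f.fun<best.fun: best=f
    print(ns,np.round(best.x,4),best.fun,[int(ms[n].sum()) for n in ns])
E
python3 j.py
```

```text
['side'] [ 0.5216 -0.0255  0.0636] 41.0 [1473]
['top'] [ 0.5208 -0.0254  0.0546] 46.0 [2048]
['side', 'top'] [ 0.521  -0.0254  0.0635] 91.0 [1473, 2048]
```

move_arm([
  [[0,0,-3],[0,0,0]],
  [[0,0,-6],[0,0,0]],
  [[-4,-1.5,-6],[0,0,0]],
  [[-9,-4,-6],[0,0,0]],
  [[-14,-6.7,-6],[0,0,0]],
])

```text
time_s: 7.85
tcp_pos: [0.4884, -0.0607, 0.0807]
eef_rot: [-180.0, 0.0, -90.0]
contact_force: [1.1, -0.4, -1.6]
gripper_width: 0.0603
gripper_force: 15.0
```

move_arm([
  [[-3.67,-3.25,0],[0,0,0]],
  [[-3.67,-3.25,0],[0,0,0]],
  [[-3.67,-3.25,2.5],[0,0,0]],
  [[-3.67,-3.25,2.5],[0,0,0]],
  [[-3.67,-3.25,2.5],[0,0,0]],
])

```text
time_s: 8.48
tcp_pos: [0.5207, -0.0256, 0.056]
eef_rot: [180.0, -0.0, -90.0]
contact_force: [0.7, 0.2, 0.3]
gripper_width: 0.0604
gripper_force: 15.0
```

```bash
cat > s.py <<'E'
from h import *
import sys
c={n:cap(n) for n in("side","top")}
s=r.get_state(); print(np.round(s["tcp_pos"],4),np.round(s["eef_rot"],2),s["time_s"],s["gripper_force"],np.round(s["contact_force"],1))
l,P,off=sys.argv[1],globals()[sys.argv[2]],float(sys.argv[3])
p0=np.array(s["tcp_pos"])+[0,0,off]
for n in c:
    m=mask(l,n)
    if m is None: print(n,"none"); continue
    x,e=fit(c,{n:m},P,p0,p0[2]); im=render(c[n],P,np.r_[x,p0[2]])>0
    print(n,np.round(x,4),"iou",round((im&m).sum()/(im|m).sum(),2),m.sum())
    if len(sys.argv)>4:
        u,v=np.round(proj(c[n],p0)[0]).astype(int); I=c[n]["image"].copy(); cn,_=cv2.findContours(m.astype(np.uint8),0,1); cv2.drawContours(I,cn,-1,(0,255,0),1)
        cv2.imwrite(f"pics/{sys.argv[4]}_{n}.png",cv2.resize(I[max(0,v-50):v+50,u-50:u+50],None,fx=4,fy=4,interpolation=0))
if len(sys.argv)>4: cv2.imwrite(f"pics/{sys.argv[4]}.png",np.hstack([cv2.imread(f"pics/{sys.argv[4]}_{n}.png") for n in c]))
E
python3 s.py cup_mid CUP 0.009 cup1
```

```text
[ 0.5211 -0.0255  0.0564] [-1.7994e+02  1.0000e-02 -8.9960e+01] 8.575 14.999493872746825 [ 0.9 -0.1 -0.9]
side none
top none[ WARN:0@1.369] global loadsave.cpp:275 findDecoder imread_('pics/cup1_side.png'): can't open/read file: check file path/integrity
[ WARN:0@1.369] global loadsave.cpp:275 findDecoder imread_('pics/cup1_top.png'): can't open/read file: check file path/integrity
Traceback (most recent call last):
  File "s.py", line 15, in <module>
    if len(sys.argv)>4: cv2.imwrite(f"pics/{sys.argv[4]}.png",np.hstack([cv2.imread(f"pics/{sys.argv[4]}_{n}.png") for n in c]))
                        ~~~~~~~~~~~^^^^^^^^^^^^^^^^^^^^^^^^^^^^^^^^^^^^^^^^^^^^^^^^^^^^^^^^^^^^^^^^^^^^^^^^^^^^^^^^^^^^^^^^^^^^^
cv2.error: OpenCV(4.12.0) :-1: error: (-5:Bad argument) in function 'imwrite'
> Overload resolution failed:
>  - img data type = object is not supported
>  - Expected Ptr<cv::UMat> for argument 'img'
```

move_arm([
  [[0,0,1.3],[0,0,0]],
  [[0,0,1.7],[0,0,0]],
  [[0,0,2.1],[0,0,0]],
  [[0,0,2.4],[0,0,0]],
  [[0,0,2.4],[0,0,0]],
])

```text
time_s: 9.3
tcp_pos: [0.5206, -0.0253, 0.0313]
eef_rot: [180.0, -0.0, -89.9]
contact_force: [-0.7, 0.9, -1.2]
gripper_width: 0.0602
gripper_force: 15.0
```

```bash
python3 - <<'E'
from h import *
s=r.get_state(); print(np.round(s["tcp_pos"],4),np.round(s["contact_force"],1),np.round(s["moment"],2),s["eef_rot"])
c=cap("side"); u,v=285,280; cv2.imwrite("pics/cup1.png",cv2.resize(c["image"][v-50:v+50,u-60:u+60],None,fx=5,fy=5,interpolation=2))
E
```

```text
[ 0.5206 -0.0253  0.0313] [-0.7  0.9 -1.2] [ 0.09 -0.03 -0.05] [ 1.79971554e+02 -1.02861950e-02 -8.99421885e+01]
```

View pics/cup1.png

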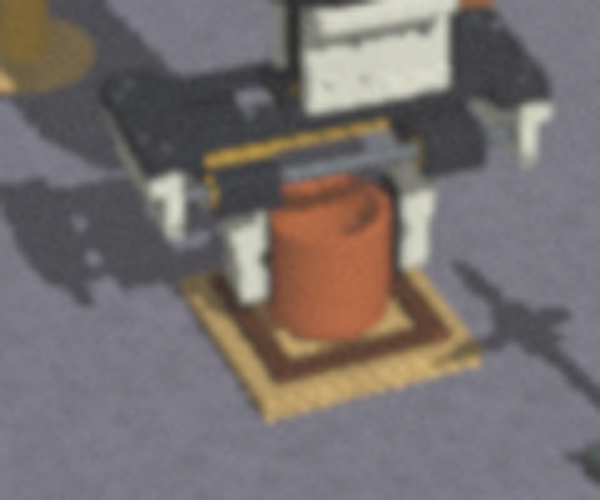

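move_arm([
  [[0,0,0.05],[0,0,0]],
  [[0,0,0.05],[0,0,0]],
  [[0,0,0.05],[0,0,0]],
  [[0,0,0.05],[0,0,0]],
], jaw=7.6)

```text
time_s: 9.85
tcp_pos: [0.5208, -0.0252, 0.0312]
eef_rot: [-180.0, 0.0, -89.9]
contact_force: [-0.8, 0.2, -0.0]
gripper_width: 0.0757
gripper_force: 0.0
```

move_arm([
  [[0,0,-4],[0,0,0]],
  [[0,0,-8],[0,0,0]],
  [[-5.5,1.5,-8],[0,0,0]],
  [[-11,3,-8],[0,0,0]],
  [[-16.5,4.4,-8],[0,0,0]],
])

```text
time_s: 10.48
tcp_pos: [0.4761, 0.1411, 0.1115]
eef_rot: [-180.0, 0.0, -90.0]
contact_force: [0.9, 0.7, -0.3]
gripper_width: 0.0761
gripper_force: 0.0
```

move_arm([
  [[-5.8,1.5,0],[0,0,0]],
  [[-11.5,3.05,0],[0,0,0]],
  [[-11.5,3.05,2],[0,0,0]],
  [[-11.5,3.05,2],[0,0,0]],
])

```text
time_s: 10.98
tcp_pos: [0.4448, 0.2544, 0.0899]
eef_rot: [179.9, -0.1, -89.9]
contact_force: [-0.4, -1.1, 0.2]
gripper_width: 0.0758
gripper_force: 0.0
```

```bash
python3 - <<'E'
from h import *
cs={n:cap(n) for n in("side","top")}
s=r.get_state(); print(np.round(s["tcp_pos"],4),np.round(s["eef_rot"],2),s["time_s"])
P=CUP;p0=[.521,-.0254]
for n in cs:
    m=mask("cup_mid",n)
    if m is not None: x,e=fit(cs,{n:m},P,p0,.04); im=render(cs[n],P,np.r_[x,.04])>0; print(n,np.round(x,4),round((im&m).sum()/(im|m).sum(),2))
E
```

```text
[0.446  0.2542 0.0913] [ 1.7999e+02 -4.0000e-02 -8.9950e+01] 11.075
side [ 0.5194 -0.0235] 0.92
top [ 0.5188 -0.0263] 0.99
```

move_arm([
  [[0,0,4],[0,0,0]],
  [[0,0,7],[0,0,0]],
  [[0,0,7],[0,0,0]],
  [[0,0,7],[0,0,0]],
], jaw=5)

```text
time_s: 11.68
tcp_pos: [0.4468, 0.2549, 0.0223]
eef_rot: [-179.9, 0.1, -90.0]
contact_force: [0.5, -0.1, -0.1]
gripper_width: 0.0499
gripper_force: 0.0
```

move_arm([
  [[0,0,0],[0,0,0]],
  [[0,0,0],[0,0,0]],
  [[0,0,0],[0,0,0]],
  [[0,0,0],[0,0,0]],
  [[0,0,0],[0,0,0]],
], jaw=2, squeeze=10)

```text
time_s: 12.3
tcp_pos: [0.4462, 0.255, 0.0215]
eef_rot: [-180.0, 0.0, -89.9]
contact_force: [-2.1, 0.2, 6.2]
gripper_width: 0.0246
gripper_force: 10.0
```

move_arm([
  [[0,0,0],[0,0,0]],
  [[0,0,0],[0,0,0]],
  [[0,0,0],[0,0,0]],
  [[0,0,0],[0,0,-0.18]],
  [[0,0,0],[0,0,-0.36]],
], jaw=5)

```text
time_s: 12.92
tcp_pos: [0.4459, 0.2546, 0.0209]
eef_rot: [180.0, -0.0, -69.0]
contact_force: [-0.1, 0.5, 0.7]
gripper_width: 0.0499
gripper_force: 0.0
```

move_arm([
  [[0,0,0],[0,0,-0.18]],
  [[0,0,0],[0,0,-0.36]],
  [[0,0,0],[0,0,-0.54]],
  [[0,0,0],[0,0,-0.72]],
  [[0,0,0],[0,0,-0.9]],
])

```text
time_s: 13.55
tcp_pos: [0.4459, 0.2546, 0.0209]
eef_rot: [180.0, 0.0, -17.4]
contact_force: [0.0, -0.2, -0.4]
gripper_width: 0.0498
gripper_force: 0.0
```

move_arm([
  [[0,0,0],[0,0,-0.18]],
  [[0,0,0],[0,0,-0.31]],
  [[0,0,0],[0,0,-0.31]],
])

```text
time_s: 13.92
tcp_pos: [0.4459, 0.2546, 0.021]
eef_rot: [180.0, 0.0, -0.0]
contact_force: [0.2, 0.4, -0.2]
gripper_width: 0.0503
gripper_force: 0.0
```

move_arm([
  [[0,0,0],[0,0,0]],
  [[0,0,0],[0,0,0]],
  [[0,0,0],[0,0,0]],
  [[0,0,0],[0,0,0]],
  [[0,0,0],[0,0,0]],
], jaw=2, squeeze=15)

```text
time_s: 14.55
tcp_pos: [0.446, 0.2547, 0.0211]
eef_rot: [-180.0, -0.0, 0.0]
contact_force: [-0.7, -0.2, -0.8]
gripper_width: 0.0253
gripper_force: 15.0
```

```bash
python3 - <<'E'
from h import *
for i in range(2):
    c=cap("top"); s=r.get_state(); print(np.round(s["tcp_pos"],4),np.round(s["eef_rot"],2),s["time_s"],np.round(s["contact_force"],1))
E
```

```text
[0.446  0.2547 0.0211] [-180.   -0.    0.] 14.6 [ 0.1  0.3 -0.1]
[0.446  0.2547 0.0211] [ 1.8e+02 -0.0e+00  1.0e-02] 14.65 [-0.7  0.1  0.5]
```

move_arm([
  [[0,0,-5],[0,0,0]],
  [[0,0,-10],[0,0,0]],
  [[1.5,5.5,-10],[0,0,0]],
  [[3,11,-10],[0,0,0]],
  [[4.4,16.5,-10],[0,0,0]],
])

```text
time_s: 15.28
tcp_pos: [0.49, 0.0882, 0.1213]
eef_rot: [-180.0, -0.0, 0.1]
contact_force: [0.7, 1.2, -1.2]
gripper_width: 0.0249
gripper_force: 15.0
```

move_arm([
  [[1.5,5.8,0],[0,0,0]],
  [[3.06,11.5,0],[0,0,0]],
  [[3.06,11.5,1],[0,0,0]],
  [[3.06,11.5,2.2],[0,0,0]],
  [[3.06,11.5,2.2],[0,0,0]],
])

```text
time_s: 15.9
tcp_pos: [0.5195, -0.0246, 0.0978]
eef_rot: [180.0, 0.1, 0.1]
contact_force: [0.1, 0.4, -1.3]
gripper_width: 0.0249
gripper_force: 15.0
```

```bash
python3 - <<'E'
from h import *
for i in range(2):
    c=cap("side"); s=r.get_state(); print(np.round(s["tcp_pos"],4),np.round(s["eef_rot"],2),s["time_s"],np.round(s["contact_force"],1))
E
```

```text
[ 0.5201 -0.0244  0.0985] [1.7998e+02 8.0000e-02 1.1000e-01] 15.95 [ 0.5  1.  -1.1]
[ 0.5205 -0.0242  0.0989] [1.7999e+02 3.0000e-02 1.3000e-01] 16.0 [-0.6 -0.1 -1.4]
```

move_arm([
  [[0,0.1,0.4],[0,0,0]],
  [[0,0.1,0.8],[0,0,0]],
  [[0,0.1,1.2],[0,0,0]],
  [[0,0.1,1.55],[0,0,0]],
  [[0,0.1,1.55],[0,0,0]],
])

```text
time_s: 16.62
tcp_pos: [0.5206, -0.0264, 0.0834]
eef_rot: [180.0, 0.0, 0.0]
contact_force: [0.6, -0.7, -2.0]
gripper_width: 0.0248
gripper_force: 15.0
```

```bash
python3 - <<'E'
from h import *
for i in range(2):
    c=cap("side"); s=r.get_state(); print(np.round(s["tcp_pos"],4),np.round(s["eef_rot"],2),s["time_s"],np.round(s["contact_force"],1),np.round(s["moment"],2))
u,v=285,270; cv2.imwrite("pics/cap1.png",cv2.resize(c["image"][v-50:v+50,u-60:u+60],None,fx=5,fy=5,interpolation=2))
E
```

```text
[ 0.5206 -0.0264  0.0834] [1.8e+02 1.0e-02 0.0e+00] 16.675 [-0.6  0.  -1.5] [-0.06  0.01 -0.03]
[ 0.5206 -0.0264  0.0835] [-1.8e+02  1.0e-02  1.0e-02] 16.725 [-0.7  0.2 -1.1] [-0.05 -0.02  0.01]
```

View pics/cap1.png

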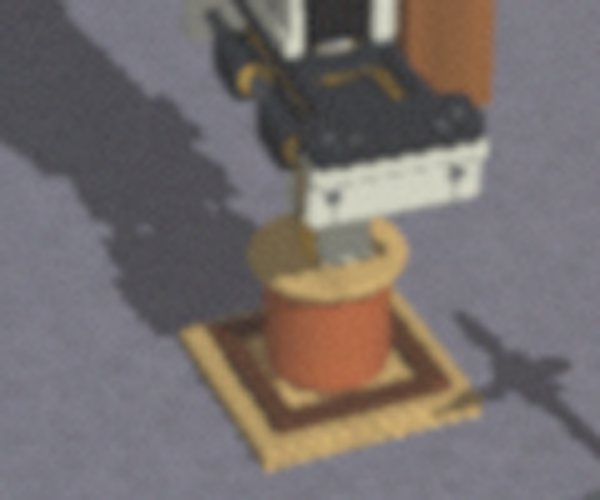

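move_arm([
  [[0,0,0.05],[0,0,0]],
  [[0,0,0.05],[0,0,0]],
  [[0,0,0.05],[0,0,0]],
], jaw=4.5)

```text
time_s: 17.1
tcp_pos: [0.5207, -0.0263, 0.0832]
eef_rot: [-180.0, -0.0, 0.0]
contact_force: [0.9, 0.0, -0.5]
gripper_width: 0.044
gripper_force: 0.0
```

move_arm([
  [[0,0,-4],[0,0,0]],
  [[0,0,-9],[0,0,0]],
  [[0,0,-13.5],[0,0,0]],
  [[-1,-5.5,-13.5],[0,0,0]],
  [[-2,-11,-13.5],[0,0,0]],
])

```text
time_s: 17.73
tcp_pos: [0.5006, 0.0845, 0.219]
eef_rot: [-179.9, -0.1, -0.1]
contact_force: [1.6, 0.9, 0.0]
gripper_width: 0.0448
gripper_force: 0.0
```

move_arm([
  [[0,-4,0],[0,0,0]],
  [[0,-4,0],[0,0,0]],
])

```text
time_s: 17.98
tcp_pos: [0.5005, 0.126, 0.2182]
eef_rot: [-180.0, -0.0, 0.2]
contact_force: [-0.6, 0.3, -0.1]
gripper_width: 0.0446
gripper_force: 0.0
```

```bash
cat > k.py <<'E'
from h import *
from scipy.optimize import minimize
cs={n:cap(n) for n in("side","top")}
s=r.get_state(); print(np.round(s["tcp_pos"],4),np.round(s["eef_rot"],2),s["time_s"])
def F(l,P,z,p0):
    for n in cs:
        m=mask(l,n)
        if m is None: print(l,n,"none"); continue
        x,e=fit(cs,{n:m},P,p0,z); im=render(cs[n],P,np.r_[x,z])>0; print(l,n,np.round(x,4),round((im&m).sum()/(im|m).sum(),2))
F("cap_grip",CAP,.102,[.5206,-.026]); F("cup_mid",[CUP[0]],.04,[.5206,-.025]); F("rod_grip",RODUP,.139,[.65,.202])
b=np.array([[x,y] for x in(-1,1) for y in(-1,1)])*.03
box=lambda yaw:[np.vstack([np.c_[b,[0]*4],np.c_[b,[.104]*4]])@R.from_euler('z',yaw).as_matrix().T]
ms={n:mask("rack",n) for n in cs}; ms={n:m for n,m in ms.items() if m is not None}
def cost(q,ns): return sum(((render(cs[n],box(q[2])+RS(n),np.r_[q[:2],0])>0)^ms[n]).sum() for n in ns)
RS=lambda n:[]
for ns in [[n] for n in ms]+[list(ms)]:
    best=min((minimize(cost,[.65,.202,y],args=(ns,),method="Nelder-Mead",options=dict(initial_simplex=np.array([.65,.202,y])+np.vstack([[0]*3,np.diag([.006,.006,.06])]))) for y in np.arange(-.6,.9,.2)),key=lambda f:f.fun)
    print(ns,np.round(best.x,4),best.fun,[int(ms[n].sum()) for n in ns])
# picture crops
out=[]
for n,z in (("side",.12),("top",.12)):
    u,v=np.round(proj(cs[n],[.65,.202,z])[0]).astype(int); I=cs[n]["image"].copy(); 
    if n in ms: cn,_=cv2.findContours(ms[n].astype(np.uint8),0,1)
    out.append(cv2.resize(I[v-40:v+40,u-40:u+40],None,fx=5,fy=5,interpolation=2))
cv2.imwrite("pics/rack.png",np.hstack(out)); print([np.round(proj(cs[n],[.65,.202,.12])[0]) for n in cs])
E
python3 k.py
```

```text
[0.5004 0.124  0.218 ] [1.7999e+02 2.0000e-02 8.0000e-02] 18.075
cap_grip side [ 0.5192 -0.024 ] 0.86
cap_grip top [ 0.5195 -0.0266] 0.91
cup_mid side [ 0.51   -0.0501] 0.54
cup_mid top none
rod_grip side [0.6543 0.2115] 0.79
rod_grip top [0.6537 0.2051] 0.75
['side'] [0.6527 0.2092 0.2863] 128.0 [1185]
['top'] [0.6519 0.2055 0.3759] 191.0 [710]
['side', 'top'] [0.6515 0.2062 0.2645] 343.0 [1185, 710]
[array([307., 201.]), array([235., 221.])]
```

View pics/rack.png

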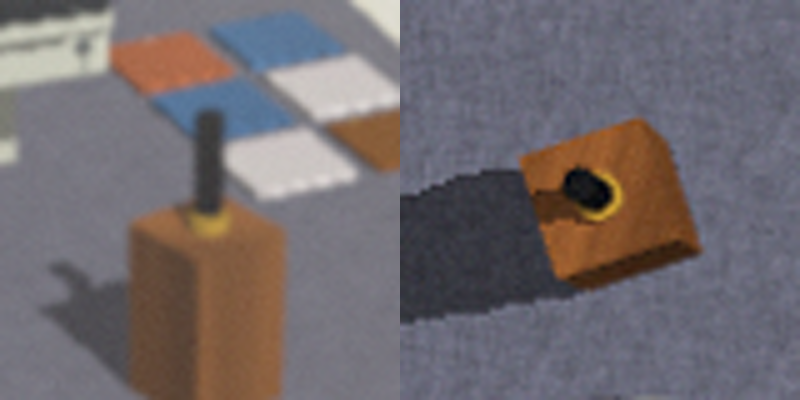

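The rod stands upright in its block. The brass collar is near top pixel (234.4,219.4) and side pixel (309,205.4), and the handle's end is near (230,218.6) and (308.8,183.6).

```bash
python3 - <<'E'
from h import *
c={n:cap(n) for n in("side","top")}
print(np.round(onz(c["side"],[308.7,205.2],.108),4),np.round(onz(c["top"],[234.4,219.4],.112),4))
print(np.round(onz(c["side"],[308.5,183.6],.168),4),np.round(onz(c["top"],[230.2,218.8],.170),4))
s=r.get_state(); print(np.round(s["tcp_pos"],4))
E
```

```text
[0.6533 0.1998 0.108 ] [0.6541 0.2045 0.112 ]
[0.6547 0.2067 0.168 ] [0.6504 0.2056 0.17  ]
[0.5006 0.1234 0.2181]
```

move_arm([
  [[4,-2.5,0],[0,0,0]],
  [[8.5,-5,0],[0,0,0]],
  [[12.5,-7,0],[0,0,0]],
  [[15.3,-8.1,0],[0,0,0]],
  [[15.3,-8.1,0],[0,0,0]],
], jaw=6)

```text
time_s: 19.2
tcp_pos: [0.6548, 0.2051, 0.2163]
eef_rot: [179.9, 0.1, -0.0]
contact_force: [-0.0, -1.0, -0.7]
gripper_width: 0.06
gripper_force: 0.0
```

move_arm([
  [[0,0,3],[0,0,0]],
  [[0,0,7],[0,0,0]],
  [[0,0,9.7],[0,0,0]],
  [[0,0,9.7],[0,0,0]],
  [[0,0,9.7],[0,0,0]],
])

```text
time_s: 19.82
tcp_pos: [0.6541, 0.2049, 0.1226]
eef_rot: [-180.0, -0.1, 0.0]
contact_force: [0.5, 0.4, 0.7]
gripper_width: 0.0603
gripper_force: 0.0
```

move_arm([
  [[0,0,0],[0,0,0]],
  [[0,0,0],[0,0,0]],
  [[0,0,0],[0,0,0]],
  [[0,0,0],[0,0,0]],
  [[0,0,0],[0,0,0]],
], jaw=1, squeeze=6)

```text
time_s: 20.45
tcp_pos: [0.6536, 0.2048, 0.1211]
eef_rot: [-180.0, -0.0, 0.0]
contact_force: [0.7, 1.8, -2.3]
gripper_width: 0.0154
gripper_force: 7.0
```

move_arm([
  [[0,0,0],[0,0,0]],
  [[0,0,0],[0,0,0]],
])

```text
time_s: 20.7
tcp_pos: [0.6536, 0.2048, 0.1211]
eef_rot: [-180.0, -0.0, 0.0]
contact_force: [-0.5, -0.2, 0.6]
gripper_width: 0.0159
gripper_force: 6.0
```

```bash
python3 - <<'E'
from h import *
for i in range(2):
    c=cap("side"); s=r.get_state(); print(np.round(s["tcp_pos"],4),np.round(s["eef_rot"],2),s["time_s"],np.round(s["contact_force"],1),np.round(s["moment"],2),s["gripper_width"],np.round(s["joints"],1))
E
```

```text
[0.6536 0.2047 0.1211] [ 1.8e+02 -0.0e+00  1.0e-02] 20.75 [0.8 0.4 1.2] [0.03 0.07 0.02] 0.016118749695559587 [ 33.7  25.8  -5.6   0.  -58.6  56.4]
[0.6536 0.2048 0.1211] [-1.8e+02 -1.0e-02  1.0e-02] 20.8 [-0.2 -0.1  0.1] [ 0.09  0.03 -0.02] 0.015684154455127945 [ 33.7  25.8  -5.6   0.  -58.6  56.4]
```

move_arm([
  [[0,0,0],[0,0,0]],
  [[0,0,0],[0,0,0]],
  [[0,0,0],[0,0,0]],
  [[0,0,0],[0,0,0.18]],
  [[0,0,0],[0,0,0.36]],
], jaw=4.5)

```text
time_s: 21.42
tcp_pos: [0.6536, 0.2047, 0.121]
eef_rot: [180.0, 0.0, -21.0]
contact_force: [0.3, 0.1, 0.4]
gripper_width: 0.0448
gripper_force: 0.0
```

move_arm([
  [[0,0,0],[0,0,0.18]],
  [[0,0,0],[0,0,0.36]],
  [[0,0,0],[0,0,0.54]],
  [[0,0,0],[0,0,0.72]],
  [[0,0,0],[0,0,0.9]],
])

```text
time_s: 22.05
tcp_pos: [0.6536, 0.2047, 0.121]
eef_rot: [180.0, -0.0, -72.5]
contact_force: [-0.3, -0.0, -1.2]
gripper_width: 0.045
gripper_force: 0.0
```

move_arm([
  [[0,0,0],[0,0,0.18]],
  [[0,0,0.05],[0,0,0.31]],
  [[0,0,0.05],[0,0,0.31]],
])

```text
time_s: 22.42
tcp_pos: [0.6536, 0.2047, 0.1205]
eef_rot: [180.0, -0.0, -89.9]
contact_force: [0.1, -0.1, -0.8]
gripper_width: 0.0449
gripper_force: 0.0
```

move_arm([
  [[0,0,0],[0,0,0]],
  [[0,0,0],[0,0,0]],
  [[0,0,0],[0,0,0]],
  [[0,0,0],[0,0,0]],
  [[0,0,0],[0,0,0]],
], jaw=1, squeeze=25)

```text
time_s: 23.05
tcp_pos: [0.6537, 0.2048, 0.1206]
eef_rot: [-180.0, 0.0, -89.9]
contact_force: [-0.2, -0.1, -0.6]
gripper_width: 0.0156
gripper_force: 25.0
```

```bash
python3 - <<'E'
from h import *
for i in range(2):
    c=cap("side"); s=r.get_state(); print(np.round(s["tcp_pos"],4),np.round(s["eef_rot"],2),s["time_s"],np.round(s["contact_force"],1),np.round(s["moment"],2),s["gripper_width"],s["gripper_force"])
E
```

```text
[0.6537 0.2048 0.1206] [-179.99    0.    -89.93] 23.1 [ 0.1  0.7 -0.5] [ 0.1  -0.29  0.01] 0.015487894751469312 24.994601011276245
[0.6537 0.2047 0.1206] [-179.99    0.    -89.93] 23.15 [ 1.3 -0.2  0.4] [ 0.15 -0.28  0.03] 0.01538355665037683 24.994606375694275
```

move_arm([
  [[0,0,-2],[0,0,0]],
  [[0,0,-5],[0,0,0]],
  [[0,0,-9],[0,0,0]],
  [[0,0,-13],[0,0,0]],
  [[0,0,-15.5],[0,0,0]],
])

```text
time_s: 23.78
tcp_pos: [0.6538, 0.2048, 0.2778]
eef_rot: [-179.9, 0.1, -89.9]
contact_force: [-0.2, 0.1, -1.5]
gripper_width: 0.0154
gripper_force: 25.0
```

move_arm([
  [[4,2.3,0],[0,0,0]],
  [[9,5.2,0],[0,0,0]],
  [[14,8.1,0],[0,0,0]],
  [[19,11,0],[0,0,0]],
  [[21.8,12.5,0],[0,0,0]],
])

```text
time_s: 24.4
tcp_pos: [0.5269, -0.0154, 0.2758]
eef_rot: [-180.0, 0.0, -90.0]
contact_force: [0.4, -0.2, -0.6]
gripper_width: 0.0156
gripper_force: 25.0
```

move_arm([
  [[1.3,0.8,0],[0,0,0]],
  [[1.3,0.8,0],[0,0,0]],
  [[1.3,0.8,2],[0,0,0]],
  [[1.3,0.8,2],[0,0,0]],
])

```text
time_s: 24.9
tcp_pos: [0.5204, -0.0257, 0.254]
eef_rot: [179.8, -0.0, -89.9]
contact_force: [0.5, 0.2, -1.1]
gripper_width: 0.0153
gripper_force: 25.0
```

```bash
python3 - <<'E'
from h import *
cs={n:cap(n) for n in("side","top")}
s=r.get_state(); print(np.round(s["tcp_pos"],4),np.round(s["eef_rot"],2),s["time_s"],np.round(s["contact_force"],1),np.round(s["moment"],2),s["gripper_width"])
T=np.array(s["tcp_pos"]); tip=T+[0,0,-.116]
print("expected tip px",proj(cs["side"],tip),"tubetop",proj(cs["side"],[.5207,-.0264,.12]), "cap",pinpoint("cap_grip","side")[:1], pinpoint("rod_tip","side")[:1],proj(cs["side"],[.5207,-.0264,.102]))
u,v=np.round(proj(cs["side"],[.5207,-.0264,.15])[0]).astype(int); print(u,v)
cv2.imwrite("pics/ins.png",cv2.resize(cs["side"]["image"][v-50:v+50,u-50:u+50],None,fx=6,fy=6,interpolation=2))
E
```

```text
[ 0.5213 -0.0258  0.2556] [ 1.7997e+02 -3.0000e-02 -8.9890e+01] 25.0 [ 0.4 -1.2 -0.5] [ 0.05 -0.07 -0.01] 0.015385977577794384
expected tip px [[290.22558621 245.34259364]] tubetop [[290.09913274 252.86003455]] cap [{'location': [259.1, 292.1], 'score': 0.76}] [{'location': [246.7, 288.2], 'score': 0.78}] [[290.14851487 259.49545285]]
290 242
```

View pics/ins.png

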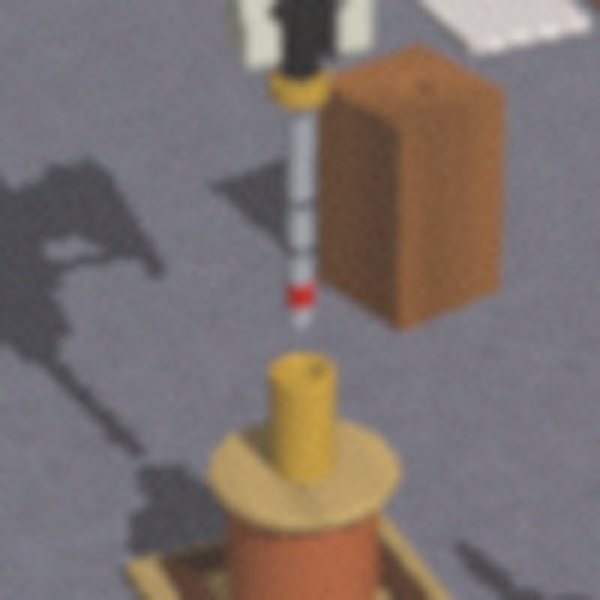

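The side crop shows the rod upright with its tip at about (290.3,245.8), straight above the tube's mouth at about (290.3,253). I'll lower it.

move_arm([
  [[0.06,0.06,1],[0,0,0]],
  [[0.06,0.06,2],[0,0,0]],
  [[0.06,0.06,3],[0,0,0]],
  [[0.06,0.06,4],[0,0,0]],
  [[0.06,0.06,4.5],[0,0,0]],
])

```text
time_s: 25.72
tcp_pos: [0.5199, -0.0271, 0.2096]
eef_rot: [179.9, -0.0, -89.9]
contact_force: [-0.2, -0.4, -0.7]
gripper_width: 0.0156
gripper_force: 25.0
```

```bash
cat > st.py <<'E'
from h import *
for i in range(2):
    cs=cap("side"); s=r.get_state(); print(np.round(s["tcp_pos"],4),np.round(s["eef_rot"],2),s["time_s"],np.round(s["contact_force"],1),np.round(s["moment"],2),s["gripper_width"])
E
python3 st.py
```

```text
[ 0.5198 -0.0271  0.2093] [ 1.7991e+02 -2.0000e-02 -8.9950e+01] 25.775 [-0.4  0.  -1.6] [ 0.1   0.01 -0.03] 0.015484860487421608
[ 0.5199 -0.0271  0.2099] [ 1.7994e+02 -2.0000e-02 -8.9940e+01] 25.825 [-0.3  0.5 -0.6] [ 0.06 -0.01  0.03] 0.015364524891751559
```

move_arm([
  [[-0.06,-0.06,1.5],[0,0,0]],
  [[-0.06,-0.06,3],[0,0,0]],
  [[-0.06,-0.06,4.5],[0,0,0]],
  [[-0.06,-0.06,6],[0,0,0]],
  [[-0.06,-0.06,7],[0,0,0]],
])

```text
time_s: 26.45
tcp_pos: [0.5204, -0.0265, 0.1393]
eef_rot: [179.9, -0.0, -89.9]
contact_force: [-0.1, -0.1, -1.9]
gripper_width: 0.0152
gripper_force: 25.0
```

move_arm([
  [[0,0,0.2],[0,0,0]],
  [[0,0,0.35],[0,0,0]],
  [[0,0,0.45],[0,0,0]],
  [[0,0,0.45],[0,0,0]],
])

```text
time_s: 26.95
tcp_pos: [0.5212, -0.0264, 0.1366]
eef_rot: [-179.9, 0.0, -89.9]
contact_force: [0.6, 0.1, -0.1]
gripper_width: 0.0156
gripper_force: 25.0
```

```bash
python3 st.py
```

```text
[ 0.5212 -0.0264  0.1365] [-1.7994e+02  1.0000e-02 -8.9940e+01] 27.0 [-0.3  0.9  0.6] [ 0.03 -0.08  0.02] 0.015334765637832485
[ 0.5212 -0.0264  0.1365] [-1.7994e+02  1.0000e-02 -8.9940e+01] 27.05 [1.5 1.  0. ] [ 0.07 -0.09 -0.06] 0.015389803928351977
```

move_arm([
  [[0,0,0.1],[0,0,0]],
  [[0,0,0.15],[0,0,0]],
  [[0,0,0.15],[0,0,0]],
  [[0,0,0.15],[0,0,0]],
])

```text
time_s: 27.55
tcp_pos: [0.5218, -0.0265, 0.1365]
eef_rot: [-179.9, -0.0, -89.9]
contact_force: [-3.2, 0.9, 12.4]
gripper_width: 0.0153
gripper_force: 25.0
```

```bash
python3 st.py
```

```text
[ 0.5217 -0.0265  0.1365] [-1.7986e+02 -1.0000e-02 -8.9900e+01] 27.6 [-3.3  0.7 12.3] [0.19 1.36 0.  ] 0.015272737257920284
[ 0.5217 -0.0265  0.1365] [-1.7986e+02 -1.0000e-02 -8.9900e+01] 27.65 [-4.6  1.1 12.6] [ 0.28  1.32 -0.06] 0.015545787248473079
```

move_arm([
  [[0,0,-0.15],[0,0,0]],
  [[0,0,-1],[0,0,0]],
  [[0,0,-2.5],[0,0,0]],
  [[0,0,-4],[0,0,0]],
  [[0,0,-5.5],[0,0,0]],
])

```text
time_s: 28.28
tcp_pos: [0.521, -0.0264, 0.191]
eef_rot: [-180.0, 0.0, -89.9]
contact_force: [-0.3, -0.1, -1.1]
gripper_width: 0.0157
gripper_force: 25.0
```

move_arm([
  [[0,0,-2],[0,0,0]],
  [[0,0,-4.5],[0,0,0]],
  [[0,0,-7],[0,0,0]],
  [[0,0,-9],[0,0,0]],
  [[0,0,-9],[0,0,0]],
])

```text
time_s: 28.9
tcp_pos: [0.5216, -0.0263, 0.2817]
eef_rot: [-179.8, 0.1, -89.9]
contact_force: [1.2, -0.5, -1.3]
gripper_width: 0.0156
gripper_force: 25.0
```

```bash
cat > p.py <<'E'
from h import *
cs={n:cap(n) for n in("side","top")}
s=r.get_state(); T=np.array(s["tcp_pos"]); print(np.round(T,4),np.round(s["eef_rot"],2),s["time_s"],np.round(s["contact_force"],1),s["gripper_width"])
for l,P,z,p0 in (("cap_grip",CAP,.102,[.5206,-.026]),):
    for n in cs:
        m=mask(l,n)
        if m is not None: x,e=fit(cs,{n:m},P,p0,z); print(l,n,np.round(x,4))
uv={}
for l in("pointer_tip","rod_tip","stand"):
    uv[l]={n:(pinpoint(l,n) or [None])[0] for n in cs}
    uv[l]={n:q["location"][::-1] for n,q in uv[l].items() if q}; print(l,uv[l])
    if len(uv[l])==2: print("  ",np.round(tri([cs[n] for n in uv[l]],list(uv[l].values()))[0],4))
# red pixels of pointer
for n,(u,v) in {"side":(352,284),"top":(415,248)}.items():
    I=cs[n]["image"].astype(int); w=18; g=I[v-w:v+w,u-w:u+w]; m=(g[...,2]-np.maximum(g[...,0],g[...,1])>60)
    ys,xs=np.nonzero(m); i=np.argmin(xs) if n=="side" else np.argmax(ys); print(n,len(xs),(xs.min()+u-w,xs.max()+u-w),(ys.min()+v-w,ys.max()+v-w),"end",xs[i]+u-w,ys[i]+v-w)
out=[cv2.resize(cs[n]["image"][v-30:v+30,u-40:u+40],None,fx=5,fy=5,interpolation=2) for n,(u,v) in {"side":(352,284),"top":(415,248)}.items()]
cv2.imwrite("pics/ptr.png",np.hstack(out))
E
python3 p.py
```

```text
[ 0.5205 -0.0263  0.2794] [ 1.7999e+02  3.0000e-02 -8.9950e+01] 29.0 [ 0.3 -1.  -2. ] 0.015498379769539541
cap_grip side [ 0.5199 -0.0264]
pointer_tip {'side': [346.6, 282.7], 'top': [416.3, 256.8]}
   [ 0.5728 -0.2121  0.1459]
rod_tip {'side': [291.1, 236.1], 'top': [403.9, 232.2]}
   [ 0.5518 -0.151   0.2368]
stand {'side': [364.3, 324.3], 'top': [400.7, 235.3]}
   [ 0.6298 -0.1946  0.0082]
side 77 (np.int64(346), np.int64(365)) (np.int64(276), np.int64(284)) end 346 284
top 75 (np.int64(409), np.int64(416)) (np.int64(233), np.int64(253)) end 415 253
```

View pics/ptr.png

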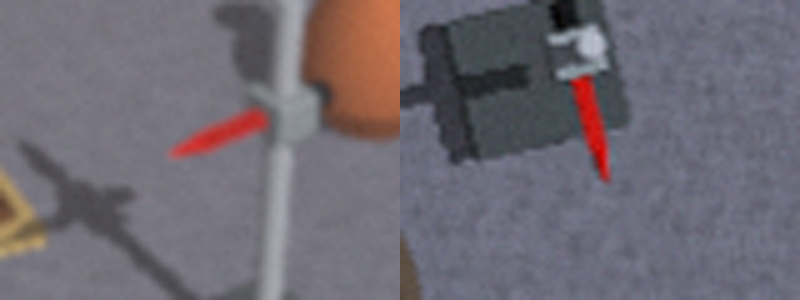

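The picture shows the pointer's end at side pixel (346,285.2) and top pixel (416.6,254.6), undisturbed.

```bash
python3 - <<'E'
from h import *
cs={n:cap(n) for n in("side","top")}
for a,b in (((346,285.2),(416.6,254.6)),((346.2,284.5),(416.6,255.)),((345.7,285),(416.8,254.6))):
    print(np.round(tri([cs["side"],cs["top"]],[a,b])[0],4),tri([cs["side"],cs["top"]],[a,b])[1])
# check: held rod in side view vs TCP: expected tip px
s=r.get_state(); T=np.array(s["tcp_pos"]); print(np.round(T,4),proj(cs["side"],T-[0,0,.116]))
E
```

```text
[ 0.575  -0.2125  0.1396] [np.float64(0.6), np.float64(0.5)]
[ 0.5747 -0.2125  0.1413] [np.float64(0.9), np.float64(0.8)]
[ 0.5746 -0.2127  0.1403] [np.float64(0.4), np.float64(0.4)]
[ 0.5208 -0.0264  0.2794] [[290.01593103 236.48054069]]
```

move_arm([
  [[4,-0.8,0],[0,0,0]],
  [[9,-1.9,0],[0,0,0]],
  [[14,-2.9,0],[0,0,0]],
  [[17.5,-3.7,0],[0,0,0]],
  [[18.9,-3.9,0],[0,0,0]],
])

```text
time_s: 30.12
tcp_pos: [0.56, -0.2172, 0.2789]
eef_rot: [179.9, -0.0, -90.1]
contact_force: [-0.0, -0.6, -0.5]
gripper_width: 0.0153
gripper_force: 25.0
```

move_arm([
  [[0,0,0],[0,0,0]],
  [[0,0,1],[0,0,0]],
  [[0,0,2.1],[0,0,0]],
  [[0,0,2.1],[0,0,0]],
  [[0,0,2.1],[0,0,0]],
])

```text
time_s: 30.75
tcp_pos: [0.5601, -0.215, 0.2587]
eef_rot: [-180.0, -0.0, -89.9]
contact_force: [-0.5, 0.1, -0.2]
gripper_width: 0.0155
gripper_force: 25.0
```

```bash
python3 st.py; python3 - <<'E'
from h import *
cs={n:cap(n) for n in("side","top")}
T=np.array(r.get_state()["tcp_pos"]); print(proj(cs["side"],T-[0,0,.116]),proj(cs["side"],[.574,-.2123,.1415]),pinpoint("rod_tip","side")[:1],pinpoint("pointer_tip","side")[:1])
u,v=340,280; a=cv2.resize(cs["side"]["image"][v-40:v+40,u-40:u+40],None,fx=5,fy=5,interpolation=2)
u,v=290,265; b=cv2.resize(cs["side"]["image"][v-40:v+40,u-40:u+40],None,fx=5,fy=5,interpolation=2)
cv2.imwrite("pics/fin.png",np.hstack([a,b]))
E
```

```text
[ 0.5602 -0.2151  0.2589] [-1.7997e+02 -1.0000e-02 -8.9910e+01] 30.8 [-0.9 -0.9 -1.2] [ 0.07 -0.1  -0.01] 0.015956215384050915
[ 0.5602 -0.2152  0.2589] [-1.7997e+02 -1.0000e-02 -8.9920e+01] 30.85 [-0.2 -0.1 -0.3] [ 0.05 -0.04 -0.06] 0.015302409789666797
[[339.3860031  286.09340634]] [[344.95374183 284.50735117]] [{'location': [287.0, 338.6], 'score': 0.55}] [{'location': [283.8, 346.8], 'score': 0.5}]
```

View pics/fin.png

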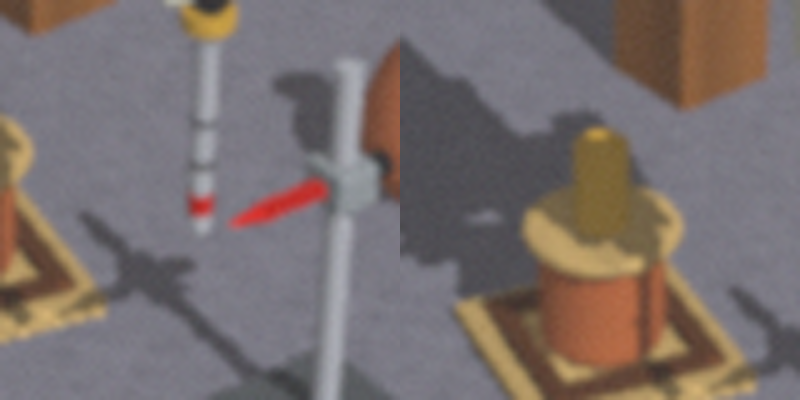

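The last picture shows the rod tip (340.4,287) beside and level with the pointer's end (346.4,285) with a clear gap. The cap and cup are seated in the jig, so I'm handing in.

```bash
python3 -c "
from plant import r
print(r.close_job())"
```

```text
the job is handed in; nothing more can be done
None
```

I handed the job in at about 31 s of the 72 s allowed. The cup is in the pocket with the cap on it. The rod went down the tube until its collar stopped, came fully out, and is held upright about 14 mm from the pointer's point, level to within about 2 mm by the camera measurements; the hand-in gave no verdict.

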